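# Seat the blank glass cell in the light reader

### The job

Put the blank glass cell into the square well of the light reader, turned so that its two clear faces look at the lamp and the eye, and ease it down past the sprung ball until it is fully home on the hard seat at the bottom, pressing it onto the seat with about 10 to 15 newtons and never ramming it. The height of the seat is not known and has to be felt. Let go, and leave the jar, the lens and the brush where they are.

Things in the scene. Friction and masses are not known exactly. Their poses are not given: they have to be found in the camera images.
- cell_mid (a point): Centre, half-way up, of the blank glass cell standing loose on the table: square, 32 x 32 mm, 98 mm high, about 85 g; its foot is 49 mm below. z up; the faces square to x (both) are clear glass, those square to y are ground white; a half turn changes nothing. Foot up: glass body 60 mm, plastic cap 32 x 32 x 8 mm, grip bar 30 mm.
- cell_bar (a point): Centre of the grip bar on top of the cell's cap: 14 mm thick (x), 32 mm long (y, parallel to the clear faces), 30 mm high, so it runs 15 mm up and down from here to the cap's top. 83 mm above the cell's foot; axes as the cell.
- reader: Light reader, fixed: base plate 190 x 92 x 12 mm carrying along x a finned square lamp at the -x end (top 66 mm above the table), a black square well in the middle (55 mm outside) and the eye, a black drum, at the +x end (top 65 mm). Origin: centre of the underside, on the table; x is the light path, z up.
- well_mouth (a point): Centre of the mouth of the well, 70 mm above the table, axes as the reader. Inside, the well is 34.5 x 34.5 mm; the mouth is flared, 5 mm wider a side at the top, tapering over the first 9 mm; the walls across x have 16 mm slots for the light. The ball pushes a cell against the +y wall: its centre then lies 1.25 mm to +y of this point.
- ball (a point): Tip of the sprung steel ball (radius 10 mm) in the well's -y wall, 22 mm below the mouth, 4.5 mm into the well; pushes the cell to +y with about 4 N. Passing it takes up to about 10 N downward, sliding on about 1 to 8 N; its friction holds the cell wherever it is let go, so the cell does not fall home by itself.
- seat: Fixed foot of the adjustable seat; origin on the table under the well. It does NOT tell the seat's height: the hard steel platform (30 x 30 mm) lies anywhere 32 to 56 mm below the mouth. A soft sprung pad stands 2.5 mm above it and yields under 1 N. Fully home: the cell's foot down on the platform, pad pressed in. Over 25 N on it breaks the glass: go slowly.
- jar: Small glass paint jar with a black cap, 52 mm across, 70 mm high, loose, standing; origin at the centre of its underside. Bystander.
- lens: Black camera lens, 68 mm across, 55 mm high, loose, standing; origin at the centre of its underside. Bystander.
- brush: Paint brush, 200 mm long, lying along its x axis, loose. Bystander.

How it is judged:
By the outcome, as a careful person would: the job done as asked, in the order asked, and still so for the second after the job is handed in, with the robot touching nothing.
It also fails if it takes over 67 s, if anything falls off the work surface, if the arm or the gripper's body presses on something with over 40 N, if the wrist force passes 120 N, or if a joint passes its speed limit or range.

### The arm

A 6-joint arm with a two-finger parallel gripper is mounted at the origin on the work surface. World frame = base frame: x ahead of the robot, y to its left, z up, the work surface at z = 0. Lengths are in m, angles in degrees, forces in N, time in s.
With the tool pointing down it reaches from about 0.35 to 0.975 m from the base axis. Payload 4.9 kg.
Tool frame: the origin (TCP) lies at the very end of the fingers, on their centre line; the grasp point (between the pads) lies 19 mm behind it; z points along the fingers, y is the direction in which the jaws open and shut (so a half turn about z gives the same grasp; the last joint's range is limited). The gripper opens to 85 mm and grips with 20 to 120 N. Pads are 22 mm wide; open, the fingers measure 114 mm over their backs; the gripper's body (76 mm by 85 mm) begins 54 mm behind the grasp point. The pads swing forward as they close: fully open they stand 13 mm farther back than shut.
Start: joints at [-6.818, 3.019, 92.412, -0, 84.569, -6.818], TCP at [0.625, 0, 0.205] pointing down, gripper open.
Joint ranges: [-172.51, 172.51], [-57.92, 126.97], [3.15, 148.05], [-58.71, 238.71], [5.1, 150.11], [-179.66, 179.66]. Speed limits (degrees/s): [147.25, 147.25, 180, 180, 180, 180].

### API

Orientations are given as a 3x3 rotation matrix whose columns are the frame's x, y, z axes.
In Python, from rig import read_state, camera, camera_model, job_done gives the robot as it stands.
- The arm moves only by the tool arm_command, never from a script. Its argument "steps" is a list of rows, each a list of 3 entries, a list of its own where there are three numbers: the shift along the tool's x, y, z in m, then the turn about the tool's z in degrees, then the gripper's target within -1 to 1 (fully open at 1, half-way at 0, shut at -1). A call has 1 to 12 rows; each row shifts and turns the pose as measured when the row begins, along the tool's axes as they then stand; what a row does not reach is not made up. A row lasts 1/8 s, in which the tool goes at most 62.5 mm and 10.7 degrees, less where a joint would pass 70% of its speed; a pose out of reach is approached as far as the arm can. A call with a gripper value outside its range is refused whole. The fingers move at their own pace and stop on an object; "grip_force" is the grip in N (left out, the last holds). Time passes only in rows, so rows that do not move let the fingers close. It gives the time, the measured TCP pose, the force and the opening at its end, in the units of the state.
- read_state(): the state, without advancing time (a new reading comes with each control period).
- camera(name): name is "scene" or "side" or "wrist"; returns the picture (384x512x3 uint8, red, green, blue); there is no depth.
- camera_model(name): a dict with "K" (3x3 intrinsics, pixels), "dist_coeffs" ([k1, k2, p1, p2, k3] as OpenCV has them; the pictures are not rectified), "world_to_cam" (4x4, takes a point from world to camera coordinates). Camera axes: x right, y up, looking along -z (the intrinsics and any distortion apply to the point x, -y, -z); pixel columns grow to the right and rows downward; lengths in m; the calibration is good to about 2 mm. A picture is of the moment at which its call begins: read the wrist's pose just before it. camera_model takes no time and is no camera call; for the wrist camera it gives the pose at the moment of the call.
- job_done(): hands the job in, once; it reports no verdict.
The state is a dict: "time_s": time; "qpos": joint angles; "joint_vel": joint speeds; "effort": joint torques, N m; "tool_pos": TCP position; "ee_rot": TCP orientation; "force": force on the tool from outside, world axes, zero at the start; "torque": the same for the moment, N m; "opening": opening from 0.0 (shut) to 1.0 (fully open).
Only numpy, scipy, OpenCV 4.12 (cv2) and the standard library are available. Lean on these libraries where they do the work, as an engineer would, in place of code of your own. Each camera call takes 0.05 s, during which the arm holds its last target. There are 200 camera calls.

## Working session

There is one attempt and no reset: what is moved stays moved. The work goes in short steps, Python scripts to look and compute and a tool call to move; the robot and the scene stay as the last step left them, time stands still between calls to the robot, and variables do not carry over. Pictures are saved under pics/ and viewed, about 8 in all and at most 12, crops included, and the job is handed in when it is done.

Besides the shell and the picture viewer there is one more tool, called after "Request:" as name([rows], argument=value, ...), one row to a line, values as JSON. arm_command: Moves the arm, as the interface text tells. Its arguments: {"type":"object","properties":{"steps":{"type":"array","items":{"type":"array"}},"grip_force":{"type":"number"}},"required":["steps"]}

```bash
mkdir -p pics; ls; cat > h.py <<'E'
import numpy as np, cv2
from rig import read_state, camera, camera_model, job_done
def save(n,im): cv2.imwrite('pics/'+n+'.png',im[:,:,::-1])
def ray(m,uv):
    p=cv2.undistortPoints(np.array([[uv]],float),np.array(m['K'],float),np.array(m['dist_coeffs'],float))[0,0]
    T=np.array(m['world_to_cam']);R=T[:3,:3];o=-R.T@T[:3,3]
    d=R.T@np.array([p[0],-p[1],-1.]);return o,d/np.linalg.norm(d)
def plane(m,uv,z):
    o,d=ray(m,uv);return o+d*(z-o[2])/d[2]
def proj(m,P):
    T=np.array(m['world_to_cam']);c=T[:3,:3]@np.array(P,float)+T[:3,3]
    return cv2.projectPoints(np.array([[c[0],-c[1],-c[2]]]),np.zeros(3),np.zeros(3),np.array(m['K'],float),np.array(m['dist_coeffs'],float))[0][0,0]
E
python3 - <<'E'
from h import *
import pickle
s=read_state();print(s)
ims={}
for n in ['scene','side','wrist']:
    m=camera_model(n);im=camera(n);ims[n]=(m,im)
    T=np.array(m['world_to_cam']);print(n,-T[:3,:3].T@T[:3,3], T[:3,:3].round(2).tolist(),np.array(m['K'])[0,0])
pickle.dump(ims,open('a.pkl','wb'))
save('a1',cv2.resize(np.hstack([ims['scene'][1],ims['side'][1]]),(800,300)))
save('scene',ims['scene'][1]);save('side',ims['side'][1]);save('wrist',ims['wrist'][1])
E
```

```text
pics
{'time_s': 0.0, 'qpos': array([-6.81790862e+00,  3.05633206e+00,  9.24923989e+01,  1.41135948e-03,
        8.45693746e+01, -6.81756912e+00]), 'joint_vel': array([ 0.00092535,  0.05849651,  0.01551966, -0.11283295, -0.09570434,
        0.00770467]), 'effort': array([ 2.70554956e-04, -3.93670499e+01, -3.70175600e+01, -1.62778279e-04,
        6.93513779e-03, -6.06393527e-06]), 'tool_pos': array([6.24318978e-01, 9.25452943e-05, 2.03769912e-01]), 'ee_rot': array([[ 8.55688126e-06,  9.99997911e-01, -2.04384007e-03],
       [ 9.99999964e-01, -8.00698602e-06,  2.69058064e-04],
       [ 2.69041137e-04, -2.04384230e-03, -9.99997875e-01]]), 'force': array([-0.45253379,  1.01972311, -0.03223853]), 'torque': array([0.00097548, 0.00153215, 0.02996727]), 'opening': 0.9990304093583413}
scene [1.09787483 0.06998696 1.02657823] [[-0.02, 1.0, -0.01], [-0.86, -0.01, 0.51], [0.51, 0.01, 0.86]] 415.229568199841
side [-0.03669334 -0.48665811  0.60275078] [[0.7, -0.72, 0.01], [0.4, 0.41, 0.82], [-0.59, -0.57, 0.57]] 402.9227922879934
wrist [0.62460705 0.06454601 0.37159648] [[1.0, 0.0, -0.0], [-0.0, 0.97, -0.26], [0.0, 0.26, 0.97]] 282.32228835995807
```

View pics/scene.png

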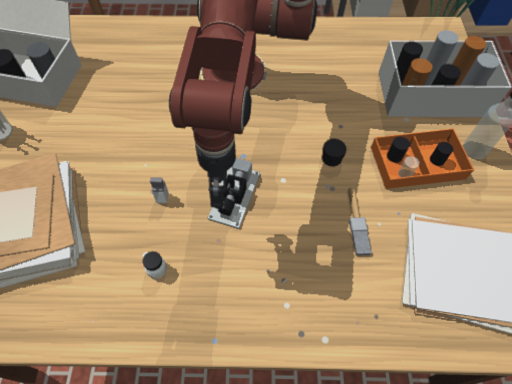

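View pics/side.png

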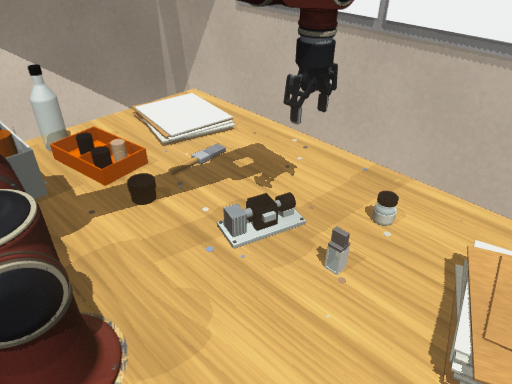

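The scene view shows the cell at about (160,190), the reader at (235,195), the jar at (154,262), the lens at (334,152) and the brush at (360,235). In the side view the cell is at (338,250) and the reader at (260,217).

```bash
python3 - <<'E'
from h import *
import pickle
ims=pickle.load(open('a.pkl','rb'))
S,s=ims['scene'];D,d=ims['side'];W,w=ims['wrist']
r=lambda im,a,b,c,e,sz:cv2.resize(im[b:e,a:c],sz,interpolation=cv2.INTER_CUBIC)
top=np.hstack([r(s,145,170,180,210,(262,300)),r(d,310,220,360,280,(250,300)),r(d,210,180,310,250,(288,300))])[:, :800]
bot=np.hstack([r(w,0,0,512,384,(400,300)),r(s,195,150,275,230,(300,300)),np.zeros((300,100,3),np.uint8)])
save('c1',np.vstack([top,bot]))
print('cell top',plane(S,(158,181),.098),plane(D,(341,232),.098))
print('foot',plane(S,(163,203),0),plane(D,(337,272),0))
E
```

```text
cell top [ 0.51609479 -0.17596898  0.098     ] [ 0.50807898 -0.18691209  0.098     ]
foot [ 0.52802998 -0.17857334  0.        ] [ 0.50193771 -0.19653719  0.        ]
```

View pics/c1.png

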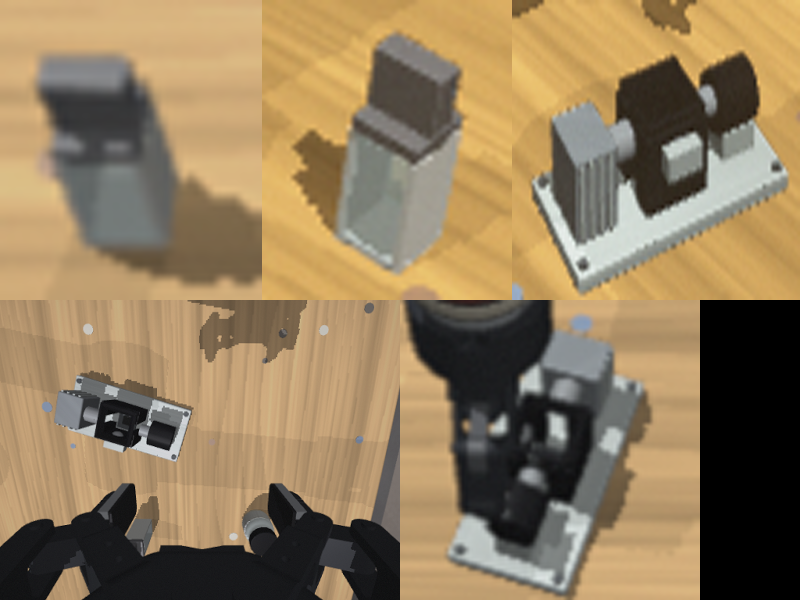

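The crops show the cell's broad bar face and its see-through face pointing roughly along world x, so the yaw is small. The wrist view (lower left, half-size) shows the reader with the lamp on the left, the well at about (120,425) and the eye on the right, at a yaw of about -17°. The ball housing is on the near (-y) side. Next I'll work out rough positions.

```bash
python3 - <<'E'
from h import *
import pickle
ims=pickle.load(open('a.pkl','rb'))
S,s=ims['scene'];D,d=ims['side'];W,w=ims['wrist']
f=lambda u,v:(u*1.28,(v-300)*1.28)
print('mouth',plane(W,f(121,424),.07)); 
for c in [(78,375),(193,408),(179,461),(57,424)]: print('plate',plane(W,f(*c),.012))
# cell bar top corners scene: crop px (38..132, 60..95) scale 7.49 ; side: scale 5
sc=[(42,60),(130,57),(130,92),(38,95)]
for u,v in sc: print('bar scene',plane(S,(145+u/7.49,170+v/7.5),.098))
for u,v in [(388,35),(462,68),(447,85),(374,55)]: print('bar side',plane(D,(310+(u-262)/5,220+v/5),.098))
E
```

```text
mouth [0.51279939 0.02199039 0.07      ]
plate [0.43019836 0.09094946 0.012     ]
plate [0.60983751 0.03956757 0.012     ]
plate [ 0.58506677 -0.04967911  0.012     ]
plate [0.38409712 0.01406589 0.012     ]
bar scene [ 0.50695586 -0.196781    0.098     ]
bar scene [ 0.50527876 -0.16571786  0.098     ]
bar scene [ 0.51988593 -0.16397416  0.098     ]
bar scene [ 0.52156226 -0.19623621  0.098     ]
bar side [ 0.51263908 -0.16997136  0.098     ]
bar side [ 0.51647252 -0.20203781  0.098     ]
bar side [ 0.50392918 -0.20361353  0.098     ]
bar side [ 0.49867613 -0.17327926  0.098     ]
```

Request:
arm_command([
  [[-0.02, -0.06, 0], 0, 1],
  [[-0.02, -0.06, 0], 0, 1],
  [[0, 0, 0], 0, 1],
])

```text
time_s: 0.52
tool_pos: [0.501, -0.0399, 0.1988]
ee_rot: [[-0.001, 1.0, -0.011], [1.0, 0.001, 0.001], [0.001, -0.011, -1.0]]
force: [0.7, 0.2, 0.6]
opening: 0.996
```

```bash
python3 - <<'E'
from h import *
import pickle
m=camera_model('wrist');im=camera('wrist');pickle.dump((m,im),open('r.pkl','wb'))
print(read_state()['tool_pos'],read_state()['joint_vel'].round(2))
save('r',cv2.resize(im[0:384],(800,600),interpolation=cv2.INTER_CUBIC))
E
```

```text
[ 0.50318084 -0.03980892  0.20000002] [ 1.05  2.78 -4.51  0.34 -0.66  0.33]
```

View pics/r.png

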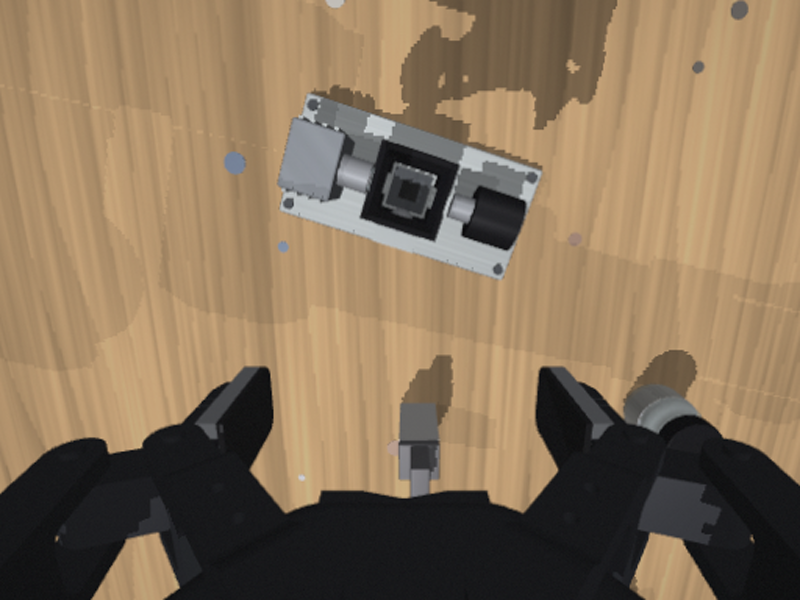

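Request:
arm_command([
  [[-0.06, 0, 0], 0, 1],
  [[-0.06, 0, 0], 0, 1],
  [[-0.06, 0, 0], 0, 1],
  [[-0.02, 0.01, 0], 0, 1],
  [[0, 0, 0], 0, 1],
])

```text
time_s: 1.2
tool_pos: [0.5211, -0.2458, 0.2025]
ee_rot: [[-0.007, 1.0, -0.001], [1.0, 0.007, -0.001], [-0.001, -0.001, -1.0]]
force: [-0.0, -0.0, -0.8]
opening: 0.994
```

```bash
python3 - <<'E'
from h import *
import pickle
m=camera_model('wrist');im=camera('wrist');pickle.dump((m,im),open('c.pkl','wb'))
print(read_state()['tool_pos'],read_state()['joint_vel'].round(2))
u,v=proj(m,(.51,-.184,.08));print(u,v);a,b=int(u)-80,max(0,int(v)-70)
print(a,b)
save('c',cv2.resize(im[b:b+140,a:a+160],(800,700)[0:1]+(700,),interpolation=cv2.INTER_CUBIC)[:600])
E
```

```text
[ 0.52077759 -0.2450316   0.20247457] [ 1.41 -1.81  1.81  0.09  0.48  0.25]
247.79285974088114 120.28617026025331
167 50
```

View pics/c.png

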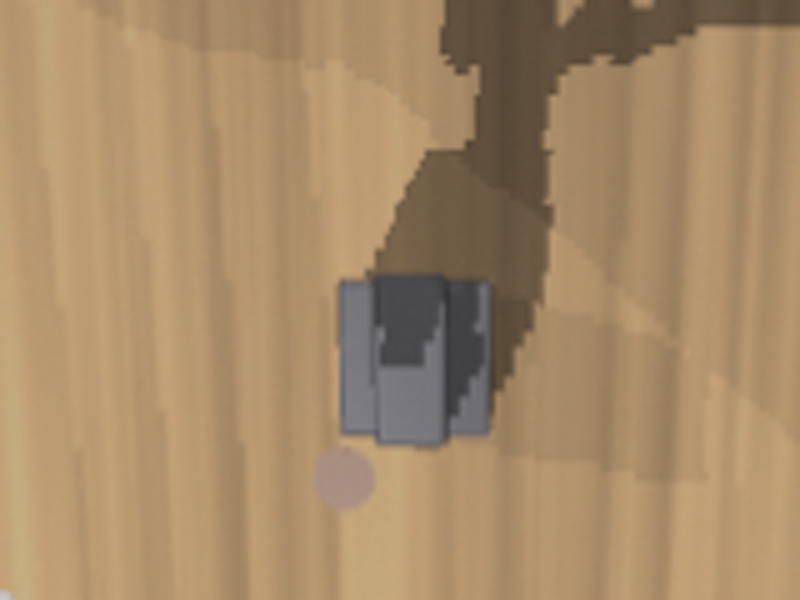

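The first view shows the reader from above: plate corners at about (308,93), (541,167), (501,278) and (281,210), and the well top at (383,140), (457,167), (437,240), (361,215). The second view shows the cell standing almost square to the world axes, with the bar top at (376..446, 277..444).

```bash
python3 - <<'E'
from h import *
import pickle
m,im=pickle.load(open('c.pkl','rb'))
def rep(n,c):
    c=np.array(c);e=[np.linalg.norm(c[i]-c[(i+1)%4])*1e3 for i in range(4)]
    print(n,c.mean(0)[:2].round(4),'sides',np.round(e,1))
    for i in range(4):
        d=c[(i+1)%4]-c[i];print('   ang',np.degrees(np.arctan2(d[1],d[0])).round(1))
rep('bar',[plane(m,(167-.5+u/5,50-.5+v/5),.098) for u,v in [(376,277),(446,276),(446,445),(377,443)]])
rep('cap',[plane(m,(167-.5+u/5,50-.5+v/5),.068) for u,v in [(340,281),(490,282),(490,436),(341,434)]])
m,im=pickle.load(open('r.pkl','rb'))
f=lambda u,v:(u/1.5625-.2,v/1.5625-.2)
rep('plate',[plane(m,f(*c),.012) for c in [(308,93),(541,167),(501,278),(281,210)]])
rep('well',[plane(m,f(*c),.07) for c in [(383,140),(457,167),(437,240),(361,215)]])
a,b=215,70
print(camera_model('wrist')['world_to_cam'] is None)
hsv=cv2.cvtColor(im,cv2.COLOR_RGB2HSV)
reg=np.zeros(im.shape[:2],np.uint8);reg[40:190,165:360]=1
mk=((hsv[:,:,1]<60)|(hsv[:,:,2]<50)).astype(np.uint8)*reg
cs,_=cv2.findContours(mk,cv2.RETR_EXTERNAL,cv2.CHAIN_APPROX_NONE);c=max(cs,key=cv2.contourArea)
P=np.array([plane(m,p[0],.012)[:2] for p in c],np.float32)
print('plate rect',cv2.minAreaRect(P))
dk=((im.max(2)<45)).astype(np.uint8)*reg
n,l,st,ce=cv2.connectedComponentsWithStats(dk);print(st[1:][st[1:,4]>60])
o=im[a-a+80:160,a:305].copy();o=cv2.resize(o,(720,640),interpolation=cv2.INTER_CUBIC)[:600]
save('w',o)
E
```

```text
bar [ 0.5116 -0.1852] sides [12.9 30.8 13.1 30.3]
   ang 1.2
   ang -89.7
   ang 178.8
   ang 90.0
cap [ 0.5114 -0.1852] sides [30.8 31.1 31.4 30.9]
   ang 0.0
   ang -89.2
   ang 179.7
   ang 89.7
plate [0.503  0.0212] sides [185.   91.2 185.3  89.7]
   ang -16.6
   ang -106.5
   ang 162.9
   ang 73.3
well [0.5032 0.0203] sides [50.3 48.6 53.3 49.5]
   ang -19.1
   ang -104.2
   ang 162.1
   ang 72.3
False
plate rect ((0.499808669090271, 0.020657189190387726), (0.09241724014282227, 0.19475281238555908), 72.7381820678711)
[[ 231   90   62   63 1577]
 [ 255  115   14   15  142]
 [ 296  119   40   41  938]]
```

View pics/w.png

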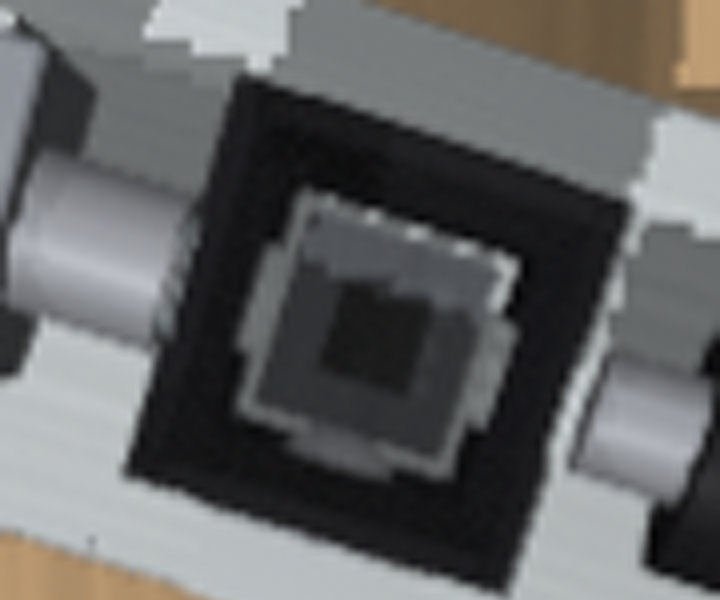

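```bash
python3 - <<'E'
from h import *
import pickle
m,im=pickle.load(open('r.pkl','rb'))
c=np.array([plane(m,(215-.5+u/8,80-.5+v/8),.07) for u,v in [(240,72),(632,200),(510,592),(125,475)]])
print(c.mean(0),[np.linalg.norm(c[i]-c[i-1]).round(4) for i in range(4)],[np.degrees(np.arctan2(*(c[(i+1)%4]-c[i])[[1,0]])).round(1) for i in range(4)])
# inner bottom of flare ring 34.5 at z=.061
c=np.array([plane(m,(215-.5+u/8,80-.5+v/8),.061) for u,v in [(300,190),(517,262),(450,478),(238,412)]])
print(c.mean(0),[np.linalg.norm(c[i]-c[i-1]).round(4) for i in range(4)])
E
```

```text
[0.50288047 0.02060612 0.07      ] [np.float64(0.0518), np.float64(0.0514), np.float64(0.0513), np.float64(0.0524)] [np.float64(-17.2), np.float64(-106.3), np.float64(163.3), np.float64(72.7)]
[0.5028347 0.0207746 0.061    ] [np.float64(0.0294), np.float64(0.0296), np.float64(0.0291), np.float64(0.0295)]
```

Request:
arm_command([
  [[0.03, -0.005, 0.02], 0, 1],
  [[0.03, -0.004, 0.02], 0, 1],
  [[0, 0, 0.02], 0, 1],
  [[0, 0, 0.02], 0, 1],
  [[0, 0, 0], 0, 1],
], grip_force=60)

```text
time_s: 1.88
tool_pos: [0.5133, -0.1806, 0.1205]
ee_rot: [[-0.013, 1.0, 0.001], [1.0, 0.013, -0.001], [-0.001, 0.001, -1.0]]
force: [0.4, 0.2, 0.7]
opening: 0.998
```

Request:
arm_command([
  [[-0.0025, -0.002, 0.015], 0.5, 1],
  [[0, 0, 0.015], 0, 1],
  [[0, 0, 0.01], 0, 1],
  [[0, 0, 0], 0, 1],
])

```text
time_s: 2.38
tool_pos: [0.5121, -0.1852, 0.0787]
ee_rot: [[-0.002, 1.0, 0.003], [1.0, 0.002, -0.002], [-0.002, 0.003, -1.0]]
force: [-0.5, 0.9, -0.1]
opening: 1.003
```

Request:
arm_command([
  [[0.001, -0.001, 0.0055], 0, 1],
  [[0, 0, 0], 0, -0.3],
  [[0, 0, 0], 0, -0.3],
  [[0, 0, 0], 0, -0.3],
  [[0, 0, 0], 0, -1],
  [[0, 0, 0], 0, -1],
  [[0, 0, 0], 0, -1],
  [[0, 0, 0], 0, -1],
  [[0, 0, 0], 0, -1],
], grip_force=60)

```text
time_s: 3.5
tool_pos: [0.5123, -0.1848, 0.0748]
ee_rot: [[-0.002, 1.0, 0.006], [1.0, 0.002, -0.004], [-0.004, 0.006, -1.0]]
force: [0.2, 0.4, 0.3]
opening: -0.001
```

```bash
python3 - <<'E'
from h import *
for i in range(3):
    s=read_state();print(s['tool_pos'],s['force'],s['opening'],s['time_s'])
    im=camera('wrist')
save('g',im)
E
```

```text
[ 0.51231502 -0.18475356  0.07480175] [0.15999477 0.42065917 0.28982675] -0.0009966643291140327 3.5
[ 0.51232783 -0.18475164  0.07478539] [0.55811924 0.16410306 0.51013364] -0.0036227764549081162 3.55
[ 0.5123315  -0.18477031  0.07478607] [-0.4519063   0.53964807  0.34772042] -0.0046110742811976075 3.6
```

View pics/g.png

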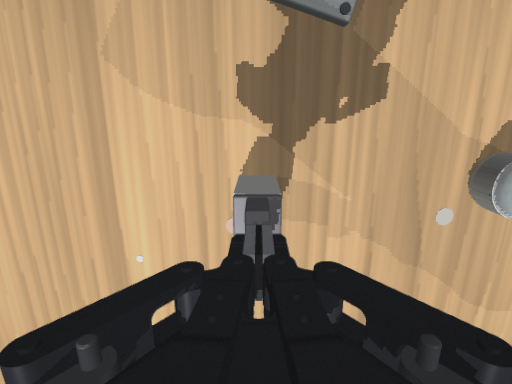

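The wrist view shows the gripper reported shut (opening about 0), with the cell's front face and cap at (258,180..225) just in front of the fingers. I can't yet tell whether the bar is held, so I'll check by projection and zoom in.

```bash
python3 - <<'E'
from h import *
m=camera_model('wrist');im=camera('wrist');s=read_state()
tp=s['tool_pos'];print('tcp',proj(m,tp),'grasp',proj(m,tp+[0,0,.019]))
for y0 in (-.185,):
  for n,p in dict(bartopF=(.5115,y0+.016,.098),bartopB=(.5115,y0-.016,.098),capF=(.5115,y0+.016,.068),foot=(.5115,y0+.016,0)).items(): print(n,proj(m,p))
print(plane(m,(258,195),.068),plane(m,(258,177),0),plane(m,(258,199),.068),plane(m,(258,222),.098))
D=camera_model('side');d=camera('side');u,v=proj(D,tp).astype(int);print(u,v)
A=cv2.resize(im[165:315,195:320],(400,480),interpolation=cv2.INTER_CUBIC)
B=cv2.resize(d[v-55:v+55,u-45:u+45],(393,480),interpolation=cv2.INTER_CUBIC)
save('g2',np.hstack([A,B]))
E
```

```text
tcp [258.41355336 223.03335854] grasp [258.62377426 235.21807527]
bartopF [257.21451061 211.31781299]
bartopB [257.1132856  264.56680494]
capF [257.11208206 196.13951214]
foot [256.9692422  174.92523901]
[ 0.51206756 -0.16824056  0.068     ] [ 0.5124056  -0.17084935  0.        ] [ 0.5120744  -0.17091144  0.068     ] [ 0.51193898 -0.17513803  0.098     ]
339 239
```

View pics/g2.png

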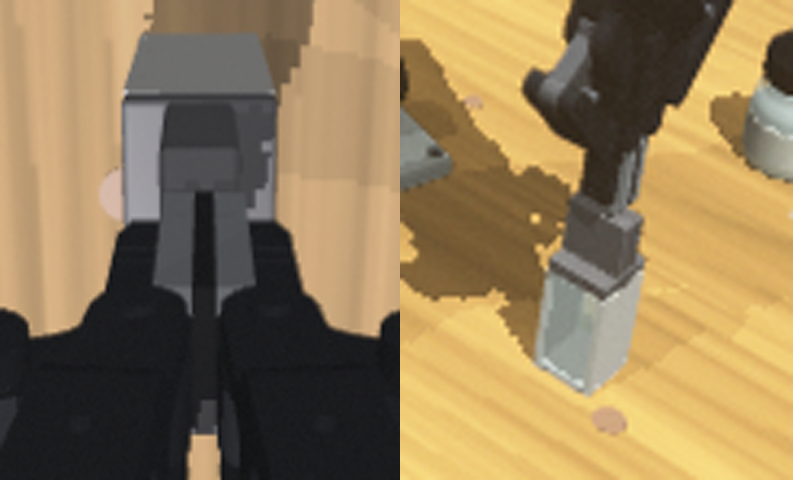

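The zoom shows the fingers closed just above the bar. In both the wrist and side views the fingertips are at z≈0.10, although the reported TCP is at 0.075, so the real finger ends sit about 25 mm behind the reported TCP. The cell hasn't moved: the bar-top edge is seen at row 212 and predicted at 211. I'll open, go lower and close again. The bar should stop the fingers at about 0.165 opening and the cap at about 0.38, which tells me which one I've gripped.

Request:
arm_command([
  [[0, 0, 0], 0, 1],
  [[0, 0, 0], 0, 1],
  [[0, 0, 0], 0, 1],
  [[0, 0, 0], 0, 1],
  [[0, 0, 0], 0, 1],
  [[0, 0, 0.01], 0, 1],
  [[0, 0, 0.01], 0, 1],
  [[0, 0, 0], 0, 1],
])

```text
time_s: 4.75
tool_pos: [0.5119, -0.1846, 0.0527]
ee_rot: [[-0.002, 1.0, 0.005], [1.0, 0.002, -0.003], [-0.003, 0.005, -1.0]]
force: [0.3, -0.7, -0.1]
opening: 0.997
```

Request:
arm_command([
  [[0, 0, 0], 0, -0.4],
  [[0, 0, 0], 0, -0.4],
  [[0, 0, 0], 0, -0.4],
  [[0, 0, 0], 0, -0.4],
  [[0, 0, 0], 0, -1],
  [[0, 0, 0], 0, -1],
  [[0, 0, 0], 0, -1],
])

```text
time_s: 5.62
tool_pos: [0.5124, -0.1848, 0.0533]
ee_rot: [[-0.002, 1.0, 0.006], [1.0, 0.002, -0.004], [-0.004, 0.006, -1.0]]
force: [0.7, 0.2, -0.5]
opening: 0.144
```

The fingers stopped at 0.144 opening, which fits the bar. I'll lift it.

Request:
arm_command([
  [[0, 0, -0.01], 0, -1],
  [[0, 0, -0.03], 0, -1],
  [[0, 0, -0.035], 0, -1],
  [[0, 0, -0.035], 0, -1],
  [[0.03, 0, 0], 8, -1],
  [[0.05, 0, 0], 9, -1],
  [[0, 0, 0], 0, -1],
])

```text
time_s: 6.5
tool_pos: [0.5193, -0.1035, 0.171]
ee_rot: [[0.301, 0.954, 0.009], [0.954, -0.301, -0.004], [-0.001, 0.01, -1.0]]
force: [-1.2, -0.8, -0.5]
opening: 0.147
```

Request:
arm_command([
  [[0.03, -0.014, 0], -0.5, -1],
  [[0.035, -0.016, 0], 0, -1],
  [[0.03, -0.014, 0], 0, -1],
  [[0.012, -0.006, 0], 0, -1],
  [[0, 0, 0], 0, -1],
  [[0, 0, 0], 0, -1],
])

```text
time_s: 7.25
tool_pos: [0.5034, 0.0119, 0.1724]
ee_rot: [[0.291, 0.957, 0.012], [0.957, -0.291, -0.009], [-0.005, 0.014, -1.0]]
force: [0.1, -0.3, -0.9]
opening: 0.146
```

```bash
python3 - <<'E'
from h import *
import pickle
s=read_state();print(s['tool_pos'],s['ee_rot'],s['force'],s['joint_vel'].round(1))
W=camera_model('wrist');w=camera('wrist');S=camera_model('scene');sc=camera('scene');D=camera_model('side');d=camera('side')
pickle.dump((W,w,S,sc,D,d,s['tool_pos']),open('p.pkl','wb'))
u,v=proj(D,(.503,.021,.1)).astype(int);a,b=proj(S,(.503,.021,.1)).astype(int);print(u,v,a,b)
f=lambda im,x0,y0,x1,y1,sz:cv2.resize(im[y0:y1,x0:x1],sz,interpolation=cv2.INTER_CUBIC)
A=f(w,180,60,340,240,(400,450));B=f(d,u-60,v-50,u+60,v+85,(400,450))
save('p',np.hstack([A,B]))
E
```

```text
[0.5033587  0.01188472 0.17238732] [[ 0.29069324  0.95674635  0.01156983]
 [ 0.95680416 -0.29060738 -0.00855303]
 [-0.0048208   0.01355637 -0.99989649]] [ 0.05999463 -0.29473299 -0.90829518] [-0.3  0.  -0.1 -0.3  0.  -0.3]
262 189 232 177
```

View pics/p.png

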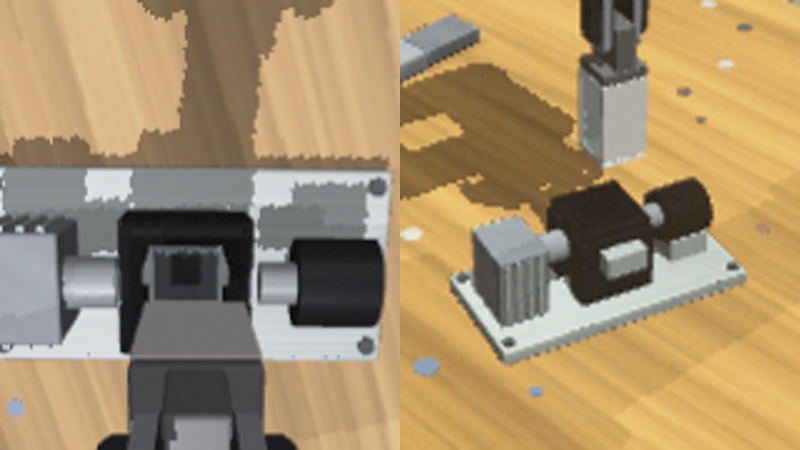

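The wrist crop (left) shows the cell's foot edge at (143..252, 302), parallel to the reader, with the well outline at (120..252, 212..352). The side crop shows the clear face towards the lamp and the foot above the mouth, slightly to its -y side.

```bash
python3 - <<'E'
from h import *
import pickle
W,w,S,sc,D,d,t=pickle.load(open('p.pkl','rb'))
R=read_state()['ee_rot']
g=lambda u,v,z:plane(W,(180-.5+u/2.5,60-.5+v/2.5),z)
tl=lambda p:(R.T@(p-t)*1e3).round(1)
for n,p in dict(footL=g(143,302,.119),footR=g(252,302,.119),capL=g(129,358,.187),capR=g(265,360,.187),wellL=g(121,213,.07),wellR=g(252,213,.07),wellBL=g(120,352,.07),seatringL=g(152,245,.061),seatringR=g(222,245,.061)).items(): print(n,p.round(4),tl(p))
h=lambda u,v:(262-60-.5+(u-400)/400*120,189-50-.5+v/450*135)
# side: foot corners and well-top corners
for n,(u,v,z) in dict(f_near=(604,166,.119),f_right=(646,157,.119),f_left=(581,142,.119),wt_left=(549,198,.07),wt_far=(618,180,.07),wt_right=(655,222,.07),wt_near=(572,240,.07)).items():
    p=plane(D,h(u,v),z);print(n,p.round(4),tl(p))
E
```

```text
footL [0.4922 0.0317 0.119 ] [ 16.  -17.2  53.1]
footR [0.5256 0.0215 0.119 ] [15.9 17.7 53.6]
capL [0.4938 0.0336 0.187 ] [ 18.  -15.3 -14.9]
capR [0.5231 0.0241 0.187 ] [ 17.4  15.5 -14.5]
wellL [0.4886 0.0573 0.07  ] [ 39.7 -28.7 101.8]
wellR [0.5361 0.0429 0.07  ] [ 39.7  21.  102.5]
wellBL [0.4709 0.0054 0.07  ] [-15.2 -30.5 102.1]
seatringL [0.4953 0.0413 0.061 ] [ 26.3 -17.7 111. ]
seatringR [0.5219 0.0332 0.061 ] [ 26.3  10.  111.4]
f_near [0.4867 0.0038 0.119 ] [-12.4 -14.3  53.3]
f_right [ 0.5137 -0.0082  0.119 ] [-16.   15.   53.7]
f_left [0.4963 0.0341 0.119 ] [ 19.5 -13.9  53.1]
wt_left [0.4846 0.0528 0.07  ] [ 34.2 -31.2 101.8]
wt_far [0.534  0.0345 0.07  ] [ 31.   21.4 102.5]
wt_right [ 0.5156 -0.0169  0.07  ] [-23.5  18.8 102.8]
wt_near [0.4621 0.0081 0.07  ] [-15.1 -39.7 101.9]
```

Request:
arm_command([
  [[0.01, -0.0035, 0], 0, -1],
  [[0, 0, 0.015], 0, -1],
  [[0, 0, 0.015], 0, -1],
  [[0, 0, 0], 0, -1],
  [[0, 0, 0], 0, -1],
])

```text
time_s: 8.02
tool_pos: [0.5025, 0.0223, 0.1386]
ee_rot: [[0.292, 0.956, 0.009], [0.956, -0.292, -0.008], [-0.005, 0.011, -1.0]]
force: [-0.4, -0.1, -2.0]
opening: 0.146
```

```bash
python3 - <<'E'
from h import *
import pickle
s=read_state();print(s['tool_pos'],s['ee_rot'],s['force'],s['joint_vel'].round(1))
W=camera_model('wrist');w=camera('wrist');D=camera_model('side');d=camera('side')
pickle.dump((W,w,D,d,s),open('q.pkl','wb'))
f=lambda im,x0,y0,x1,y1,sz:cv2.resize(im[y0:y1,x0:x1],sz,interpolation=cv2.INTER_CUBIC)
A=f(w,200,100,320,235,(400,450));B=f(d,217,149,317,261,(400,450))
save('q',np.hstack([A,B]))
E
```

```text
[0.5024522  0.02229381 0.13855519] [[ 0.29224233  0.95630503  0.00866625]
 [ 0.95633016 -0.29217673 -0.00808556]
 [-0.00520019  0.01065074 -0.99992976]] [-0.39652795 -0.09931933 -1.95736393] [ 0.   0.4  0.6 -0.1 -0.1 -0. ]
```

View pics/q.png

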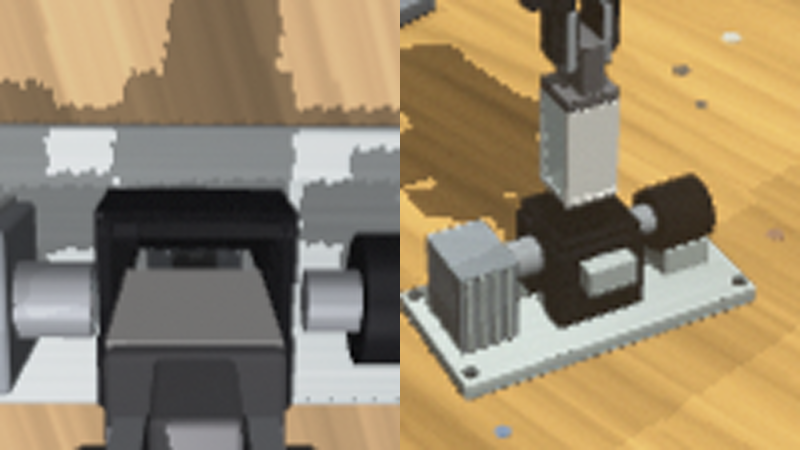

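The cell is centred across the light path (foot edge 137..260, well 97..293). The well's top front rim is at about row 213 and the foot's front edge at row 268. Next I'll check the fore-aft offset.

```bash
python3 - <<'E'
from h import *
import pickle
W,w,D,d,s=pickle.load(open('q.pkl','rb'))
R=s['ee_rot'];t=s['tool_pos']
g=lambda u,v,z:plane(W,(200-.5+u/3.333,100-.5+v/3.333),z)
tl=lambda p:(R.T@(p-t)*1e3).round(1)
for z in (.085,.091): print('foot',z,tl(g(137,268,z)),tl(g(260,268,z)))
for n,a in dict(rimL=(97,213),rimR=(297,213),low=(105,191),lowR=(290,191)).items(): print(n,tl(g(*a,.07)))
h=lambda u,v:(217-.5+(u-400)/4,149-.5+v/450*112)
for z in (.085,.091):
  for n,a in dict(near=(563,208),right=(617,192),left=(541,185)).items(): print('side foot',z,n,tl(plane(D,h(*a),z)))
for n,a in dict(left=(517,199),right=(642,228),near=(546,243)).items(): print('side well',n,tl(plane(D,h(*a),.07)))
sub=w[150:185,225:295].max(2)
print(w[155:182,259].max(1),w[155:182,245].max(1))
E
```

```text
foot 0.085 [ 16.2 -14.1  53.3] [16.2 15.5 53.6]
foot 0.091 [ 17.6 -13.7  47.3] [17.5 15.1 47.6]
rimL [ 27.2 -24.9  68.2]
rimR [27.2 25.7 68.7]
low [ 32.8 -22.7  68.1]
lowR [32.7 23.7 68.6]
side foot 0.085 near [-13.9 -18.8  53.4]
side foot 0.085 right [-14.5  15.2  53.8]
side foot 0.085 left [ 11.2 -19.2  53.3]
side foot 0.091 near [-21.2 -22.7  47.4]
side foot 0.091 right [-21.9  10.8  47.8]
side foot 0.091 left [  3.6 -23.1  47.3]
side well left [ 24.4 -27.9  68.1]
side well right [-32.7  21.1  69. ]
side well near [-20.  -32.8  68.3]
[114  63  23  19  20  23  20  23  24  29  28  30  37  38  39  39  28  19
  18  36  44  47  39  30  30  62 103] [115  63  21  23  22  20  22  22  25  26  26  29  35  37  37  37  26  18
  18  51  60  59  59  59  59  79 105]
```

The rim geometry puts the well centre within about 1 mm of the TCP axis, so I'll add 1 mm towards +y and start down.

Request:
arm_command([
  [[0.001, 0, 0.005], 0, -1],
  [[0, 0, 0.005], 0, -1],
  [[0, 0, 0.004], 0, -1],
  [[0, 0, 0], 0, -1],
])

```text
time_s: 8.62
tool_pos: [0.5035, 0.0231, 0.1246]
ee_rot: [[0.292, 0.956, 0.01], [0.956, -0.292, -0.008], [-0.005, 0.012, -1.0]]
force: [0.1, -0.4, 0.1]
opening: 0.148
```

Request:
arm_command([
  [[0, 0, 0.003], 0, -1],
  [[0, 0, 0.003], 0, -1],
  [[0, 0, 0], 0, -1],
])

```text
time_s: 9.0
tool_pos: [0.5037, 0.023, 0.1183]
ee_rot: [[0.292, 0.956, 0.011], [0.956, -0.292, -0.008], [-0.005, 0.013, -1.0]]
force: [-0.5, -0.3, -0.7]
opening: 0.148
```

Request:
arm_command([
  [[0, 0, 0.002], 0, -1],
  [[0, 0, 0.002], 0, -1],
  [[0, 0, 0], 0, -1],
])

```text
time_s: 9.38
tool_pos: [0.5041, 0.0222, 0.1149]
ee_rot: [[0.292, 0.956, 0.011], [0.956, -0.292, -0.01], [-0.006, 0.014, -1.0]]
force: [-0.5, -1.7, -0.4]
opening: 0.142
```

Request:
arm_command([
  [[0, 0, 0.002], 0, -1],
  [[0, 0, 0.002], 0, -1],
  [[0, 0, 0], 0, -1],
])

```text
time_s: 9.75
tool_pos: [0.5041, 0.0219, 0.1105]
ee_rot: [[0.292, 0.956, 0.011], [0.956, -0.292, -0.011], [-0.007, 0.014, -1.0]]
force: [-1.2, 0.3, -0.1]
opening: 0.143
```

Request:
arm_command([
  [[0, 0, 0.002], 0, -1],
  [[0, 0, 0.002], 0, -1],
  [[0, 0, 0], 0, -1],
])

```text
time_s: 10.12
tool_pos: [0.5042, 0.0219, 0.1062]
ee_rot: [[0.293, 0.956, 0.012], [0.956, -0.292, -0.011], [-0.007, 0.014, -1.0]]
force: [-0.1, -1.0, -0.1]
opening: 0.144
```

Request:
arm_command([
  [[0, 0, 0.002], 0, -1],
  [[0, 0, 0.002], 0, -1],
  [[0, 0, 0], 0, -1],
])

```text
time_s: 10.5
tool_pos: [0.5044, 0.0218, 0.1033]
ee_rot: [[0.293, 0.956, 0.012], [0.956, -0.293, -0.011], [-0.007, 0.014, -1.0]]
force: [-1.2, -3.0, 0.1]
opening: 0.146
```

Request:
arm_command([
  [[-0.0005, 0, 0.002], 0, -1],
  [[0, 0, 0], 0, -1],
])

```text
time_s: 10.75
tool_pos: [0.5043, 0.0216, 0.1011]
ee_rot: [[0.293, 0.956, 0.012], [0.956, -0.293, -0.01], [-0.006, 0.014, -1.0]]
force: [-0.4, -0.6, 0.3]
opening: 0.147
```

Request:
arm_command([
  [[0, 0, 0.002], 0, -1],
  [[0, 0, 0], 0, -1],
])

```text
time_s: 11.0
tool_pos: [0.5043, 0.0216, 0.0989]
ee_rot: [[0.293, 0.956, 0.012], [0.956, -0.293, -0.01], [-0.006, 0.014, -1.0]]
force: [-1.5, -0.1, -0.1]
opening: 0.145
```

Request:
arm_command([
  [[0, 0, 0.001], 0, -1],
  [[0, 0, 0.001], 0, -1],
])

```text
time_s: 11.25
tool_pos: [0.5045, 0.0217, 0.0972]
ee_rot: [[0.293, 0.956, 0.012], [0.956, -0.293, -0.01], [-0.006, 0.014, -1.0]]
force: [-2.8, -0.7, 4.6]
opening: 0.147
```

Request:
arm_command([
  [[0, 0, 0.001], 0, -1],
  [[0, 0, 0.001], 0, -1],
])

```text
time_s: 11.5
tool_pos: [0.5045, 0.0216, 0.0955]
ee_rot: [[0.293, 0.956, 0.012], [0.956, -0.293, -0.01], [-0.006, 0.014, -1.0]]
force: [-2.1, -0.1, 4.4]
opening: 0.15
```

Request:
arm_command([
  [[0, 0, 0.001], 0, -1],
  [[0, 0, 0.001], 0, -1],
])

```text
time_s: 11.75
tool_pos: [0.5045, 0.0216, 0.0934]
ee_rot: [[0.293, 0.956, 0.012], [0.956, -0.293, -0.01], [-0.006, 0.014, -1.0]]
force: [-2.5, -0.8, 4.4]
opening: 0.148
```

Request:
arm_command([
  [[0, -0.0003, 0.001], 0, -1],
  [[0, 0, 0.001], 0, -1],
])

```text
time_s: 12.0
tool_pos: [0.5044, 0.0216, 0.0913]
ee_rot: [[0.293, 0.956, 0.012], [0.956, -0.293, -0.01], [-0.006, 0.014, -1.0]]
force: [-1.9, -1.2, 4.5]
opening: 0.149
```

Request:
arm_command([
  [[0, 0, 0.001], 0, -1],
  [[0, 0, 0.001], 0, -1],
])

```text
time_s: 12.25
tool_pos: [0.5044, 0.0216, 0.0891]
ee_rot: [[0.293, 0.956, 0.012], [0.956, -0.293, -0.01], [-0.006, 0.014, -1.0]]
force: [-1.4, -0.1, 4.5]
opening: 0.146
```

Request:
arm_command([
  [[0, 0, 0.001], 0, -1],
  [[0, 0, 0.001], 0, -1],
])

```text
time_s: 12.5
tool_pos: [0.5044, 0.0216, 0.087]
ee_rot: [[0.293, 0.956, 0.012], [0.956, -0.293, -0.01], [-0.006, 0.014, -1.0]]
force: [-3.1, -1.2, 4.8]
opening: 0.147
```

Request:
arm_command([
  [[0, 0, 0.001], 0, -1],
  [[0, 0, 0.001], 0, -1],
])

```text
time_s: 12.75
tool_pos: [0.5044, 0.0216, 0.0848]
ee_rot: [[0.293, 0.956, 0.012], [0.956, -0.293, -0.01], [-0.006, 0.014, -1.0]]
force: [-2.5, -0.3, 5.5]
opening: 0.148
```

Request:
arm_command([
  [[0, 0, 0.0006], 0, -1],
  [[0, 0, 0.0006], 0, -1],
  [[0, 0, 0.0006], 0, -1],
])

```text
time_s: 13.12
tool_pos: [0.5044, 0.0216, 0.0828]
ee_rot: [[0.293, 0.956, 0.012], [0.956, -0.293, -0.01], [-0.006, 0.014, -1.0]]
force: [-2.8, -0.5, 4.1]
opening: 0.146
```

Request:
arm_command([
  [[0, 0, 0.0006], 0, -1],
  [[0, 0, 0.0006], 0, -1],
  [[0, 0, 0.0006], 0, -1],
])

```text
time_s: 13.5
tool_pos: [0.5044, 0.0216, 0.0809]
ee_rot: [[0.293, 0.956, 0.012], [0.956, -0.293, -0.01], [-0.006, 0.014, -1.0]]
force: [-2.4, -1.6, 5.2]
opening: 0.149
```

Request:
arm_command([
  [[0, 0, 0.0006], 0, -1],
  [[0, 0, 0.0006], 0, -1],
])

```text
time_s: 13.75
tool_pos: [0.5045, 0.0216, 0.0797]
ee_rot: [[0.293, 0.956, 0.012], [0.956, -0.293, -0.01], [-0.006, 0.014, -1.0]]
force: [-2.1, -1.4, 4.0]
opening: 0.148
```

Request:
arm_command([
  [[0, 0, 0.0006], 0, -1],
  [[0, 0, 0.0006], 0, -1],
])

```text
time_s: 14.0
tool_pos: [0.5045, 0.0216, 0.0784]
ee_rot: [[0.293, 0.956, 0.012], [0.956, -0.293, -0.01], [-0.006, 0.014, -1.0]]
force: [-3.8, -0.2, 5.4]
opening: 0.145
```

Request:
arm_command([
  [[0, 0, 0.0006], 0, -1],
  [[0, 0, 0.0006], 0, -1],
])

```text
time_s: 14.25
tool_pos: [0.5044, 0.0216, 0.0771]
ee_rot: [[0.293, 0.956, 0.012], [0.956, -0.293, -0.01], [-0.006, 0.014, -1.0]]
force: [-2.0, -1.4, 4.4]
opening: 0.142
```

Request:
arm_command([
  [[0, 0, 0.0006], 0, -1],
  [[0, 0, 0.0006], 0, -1],
])

```text
time_s: 14.5
tool_pos: [0.5045, 0.0215, 0.0758]
ee_rot: [[0.293, 0.956, 0.012], [0.956, -0.293, -0.01], [-0.006, 0.014, -1.0]]
force: [-1.7, 0.1, 4.7]
opening: 0.145
```

Request:
arm_command([
  [[0, 0, 0.0006], 0, -1],
  [[0, 0, 0.0006], 0, -1],
])

```text
time_s: 14.75
tool_pos: [0.5045, 0.0215, 0.0745]
ee_rot: [[0.293, 0.956, 0.012], [0.956, -0.293, -0.01], [-0.006, 0.014, -1.0]]
force: [-2.7, -0.7, 5.2]
opening: 0.15
```

Request:
arm_command([
  [[0, 0, 0.0006], 0, -1],
  [[0, 0, 0.0006], 0, -1],
])

```text
time_s: 15.0
tool_pos: [0.5045, 0.0215, 0.0732]
ee_rot: [[0.293, 0.956, 0.012], [0.956, -0.293, -0.01], [-0.006, 0.014, -1.0]]
force: [-3.1, -0.4, 5.2]
opening: 0.148
```

Request:
arm_command([
  [[0, 0, 0.0006], 0, -1],
  [[0, 0, 0.0006], 0, -1],
])

```text
time_s: 15.25
tool_pos: [0.5045, 0.0215, 0.0719]
ee_rot: [[0.293, 0.956, 0.012], [0.956, -0.293, -0.01], [-0.006, 0.014, -1.0]]
force: [-2.5, -0.1, 4.5]
opening: 0.147
```

Request:
arm_command([
  [[0, 0, 0.0006], 0, -1],
  [[0, 0, 0.0006], 0, -1],
])

```text
time_s: 15.5
tool_pos: [0.5045, 0.0215, 0.0707]
ee_rot: [[0.293, 0.956, 0.012], [0.956, -0.293, -0.01], [-0.006, 0.014, -1.0]]
force: [-2.2, -0.3, 5.8]
opening: 0.15
```

Request:
arm_command([
  [[0, 0, 0.0006], 0, -1],
  [[0, 0, 0.0006], 0, -1],
])

```text
time_s: 15.75
tool_pos: [0.5045, 0.0215, 0.0695]
ee_rot: [[0.293, 0.956, 0.012], [0.956, -0.293, -0.01], [-0.006, 0.014, -1.0]]
force: [-3.1, -1.3, 6.2]
opening: 0.151
```

Request:
arm_command([
  [[0, 0, 0.0006], 0, -1],
  [[0, 0, 0.0006], 0, -1],
])

```text
time_s: 16.0
tool_pos: [0.5045, 0.0215, 0.0684]
ee_rot: [[0.293, 0.956, 0.011], [0.956, -0.293, -0.01], [-0.006, 0.014, -1.0]]
force: [-2.8, -0.8, 5.2]
opening: 0.145
```

Request:
arm_command([
  [[0, 0, 0.0006], 0, -1],
  [[0, 0, 0.0006], 0, -1],
])

```text
time_s: 16.25
tool_pos: [0.5047, 0.0214, 0.0683]
ee_rot: [[0.293, 0.956, 0.011], [0.956, -0.293, -0.01], [-0.006, 0.013, -1.0]]
force: [-4.4, -1.0, 8.8]
opening: 0.147
```

That's hard contact: at 0.6 mm per row it moved only 0.1 mm and the force rose to 8.8 N. The pad showed up about 2.4 mm earlier. Ball friction plus pad accounts for about 5.5 N of the reading, so I'll raise it gently to 16–17 N.

Request:
arm_command([
  [[0, 0, 0.0008], 0, -1],
  [[0, 0, 0.0008], 0, -1],
])

```text
time_s: 16.5
tool_pos: [0.5047, 0.0214, 0.0683]
ee_rot: [[0.293, 0.956, 0.01], [0.956, -0.293, -0.01], [-0.006, 0.013, -1.0]]
force: [-5.3, -1.2, 9.9]
opening: 0.148
```

Request:
arm_command([
  [[0, -0.0003, 0.0013], 0, -1],
  [[0, 0, 0.0013], 0, -1],
])

```text
time_s: 16.75
tool_pos: [0.5048, 0.0214, 0.0683]
ee_rot: [[0.293, 0.956, 0.01], [0.956, -0.293, -0.01], [-0.007, 0.012, -1.0]]
force: [-7.2, -0.0, 12.6]
opening: 0.146
```

Request:
arm_command([
  [[0, -0.0006, 0.0018], 0, -1],
  [[0, -0.0004, 0.0018], 0, -1],
])

```text
time_s: 17.0
tool_pos: [0.5048, 0.0214, 0.0683]
ee_rot: [[0.293, 0.956, 0.01], [0.956, -0.293, -0.01], [-0.007, 0.013, -1.0]]
force: [-7.6, -0.8, 14.3]
opening: 0.147
```

Request:
arm_command([
  [[0, -0.0008, 0.0023], 0, -1],
  [[0, -0.0008, 0.0023], 0, -1],
  [[0, -0.0008, 0.0023], 0, -1],
])

```text
time_s: 17.38
tool_pos: [0.5048, 0.0214, 0.0683]
ee_rot: [[0.293, 0.956, 0.013], [0.956, -0.293, -0.012], [-0.008, 0.015, -1.0]]
force: [-6.9, -0.2, 14.8]
opening: 0.145
```

Request:
arm_command([
  [[0, -0.0008, 0.0028], 0, -1],
  [[0, -0.0008, 0.0028], 0, -1],
  [[0, -0.0008, 0.0028], 0, -1],
])

```text
time_s: 17.75
tool_pos: [0.5049, 0.0213, 0.0683]
ee_rot: [[0.293, 0.956, 0.014], [0.956, -0.293, -0.013], [-0.008, 0.017, -1.0]]
force: [-8.2, -1.4, 17.7]
opening: 0.149
```

```bash
python3 - <<'E'
from h import *
for i in range(4):
    s=read_state();print(s['tool_pos'].round(5),s['force'].round(2),s['torque'].round(3),round(float(s['time_s']),2)); camera('side')
E
```

```text
[0.50492 0.02133 0.06827] [-8.21 -1.44 17.68] [-0.073  1.723 -0.105] 17.75
[0.50491 0.02131 0.06826] [-8.03 -1.18 18.21] [-0.057  1.776 -0.168] 17.8
[0.50491 0.02132 0.06826] [-8.26 -0.62 18.65] [-0.062  1.832 -0.146] 17.85
[0.50492 0.02131 0.06827] [-8.27 -1.22 17.69] [-0.067  1.77  -0.16 ] 17.9
```

The wrist reads about 18 N, so roughly 12 N on the seat, with no creep in z. I'll relax, open and look.

Request:
arm_command([
  [[0, 0, 0.0003], 0, -1],
  [[0, -0.0005, 0], 0, -1],
  [[0, 0, 0], 0, -1],
])

```text
time_s: 18.32
tool_pos: [0.5046, 0.0214, 0.0684]
ee_rot: [[0.294, 0.956, 0.015], [0.956, -0.293, -0.013], [-0.008, 0.018, -1.0]]
force: [-2.6, -0.5, 5.5]
opening: 0.144
```

Request:
arm_command([
  [[0, 0, 0], 0, 0],
  [[0, 0, 0], 0, 0.0],
  [[0, 0, 0], 0, 0.0],
  [[0, 0, 0], 0, 0.0],
  [[0, 0, 0], 0, 0],
])

```text
time_s: 18.95
tool_pos: [0.5042, 0.022, 0.0662]
ee_rot: [[0.293, 0.956, 0.015], [0.956, -0.293, -0.012], [-0.007, 0.017, -1.0]]
force: [-0.0, -0.0, -0.0]
opening: 0.503
```

Request:
arm_command([
  [[0, 0, -0.01], 0, 0],
  [[0, 0, -0.02], 0, 0],
  [[0, 0, -0.03], 0, 0],
  [[0, 0, -0.03], 0, 0],
  [[0, 0, -0.03], 0, 0],
  [[0, 0, 0], 0, 0],
])

```text
time_s: 19.7
tool_pos: [0.503, 0.0235, 0.1935]
ee_rot: [[0.293, 0.956, 0.018], [0.956, -0.293, -0.012], [-0.006, 0.021, -1.0]]
force: [0.3, -0.1, -0.1]
opening: 0.502
```

```bash
python3 - <<'E'
from h import *
import pickle
s=read_state();print(s['tool_pos'],s['force'])
W=camera_model('wrist');w=camera('wrist');D=camera_model('side');d=camera('side');sc=camera('scene')
pickle.dump((W,w,D,d,s,sc),open('z.pkl','wb'))
f=lambda im,x0,y0,x1,y1,sz:cv2.resize(im[y0:y1,x0:x1],sz,interpolation=cv2.INTER_CUBIC)
top=np.hstack([f(w,180,60,340,240,(400,450)),f(d,217,149,317,261,(400,450))])
save('z',top)
old=pickle.load(open('a.pkl','rb'))['scene'][1]
df=np.abs(old.astype(int)-sc).max(2)
for n,(x,y) in dict(jar=(154,262),lens=(334,152),brush=(360,235)).items(): print(n,(df[y-18:y+18,x-14:x+14]>40).sum())
E
```

```text
[0.50298487 0.02349539 0.19346675] [ 0.29200185 -0.07955177 -0.14777658]
jar 0
lens 153
brush 84
```

View pics/z.png

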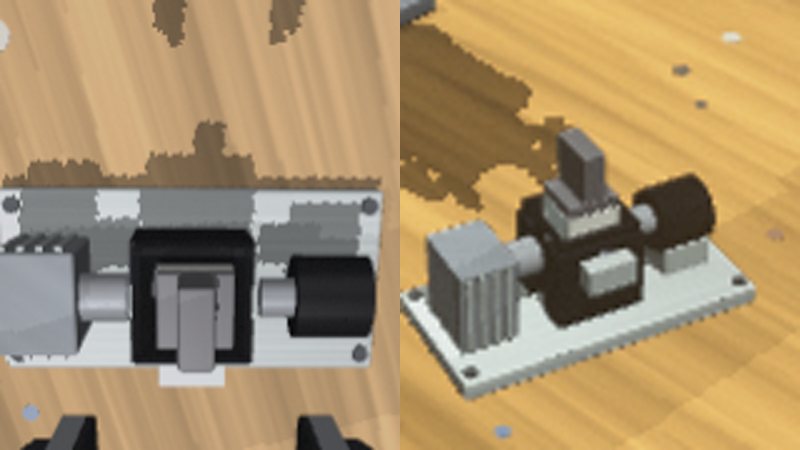

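The cell stands square in the well with its bar parallel to the ground faces, and the gripper is clear. I'll check the bar-top height, and the lens and brush in the side view, because their scene pixels may have changed only through the arm's shadow.

```bash
python3 - <<'E'
from h import *
import pickle
W,w,D,d,s,sc=pickle.load(open('z.pkl','rb'))
o=pickle.load(open('a.pkl','rb'));od=o['side'][1]
h=lambda p:((proj(D,p)-[216.5,148.5])*[4,450/112]+[400,0]).round(0)
ex=np.array([.956,-.293,0]);ey=np.array([.293,.956,0]);c=np.array([.5035,.0222,0])
for zb in (.113,.118,.123,.128):
    print(zb,[h(c+a*ex*.007+b*ey*.016+[0,0,zb]).tolist() for a,b in ((-1,1),(1,1),(1,-1),(-1,-1))])
print('cap bottom corner at z0', h(c-.016*ex-.016*ey+[0,0,.07]))
df=np.abs(od.astype(int)-d).max(2)
for n,(x0,y0,x1,y1) in dict(jar=(370,188,402,228),lens=(124,170,160,206),brush=(165,142,230,178)).items():
    b=df[y0:y1,x0:x1]>40;print(n,b.sum(),b.size)
print('lens dark centroid old/new scene & side')
for A,B,(x0,y0,x1,y1) in ((o['scene'][1],sc,(318,136,350,168)),(od,d,(124,170,160,206))):
    for im in (A,B):
        m=(im[y0:y1,x0:x1].max(2)<45);yy,xx=np.nonzero(m);print(m.sum(),xx.mean().round(2),yy.mean().round(2))
for A,B,(x0,y0,x1,y1) in ((o['scene'][1],sc,(345,215,376,258)),(od,d,(190,142,230,166))):
    for im in (A,B):
        hs=cv2.cvtColor(im[y0:y1,x0:x1],cv2.COLOR_RGB2HSV);m=(hs[:,:,1]<60)&(hs[:,:,2]>70);yy,xx=np.nonzero(m);print('brush',m.sum(),xx.mean().round(2),yy.mean().round(2))
E
```

```text
0.113 [[557.0, 133.0], [579.0, 126.0], [607.0, 155.0], [585.0, 161.0]]
0.118 [[557.0, 125.0], [579.0, 119.0], [607.0, 147.0], [585.0, 154.0]]
0.123 [[557.0, 117.0], [579.0, 111.0], [608.0, 139.0], [585.0, 146.0]]
0.128 [[557.0, 110.0], [579.0, 104.0], [608.0, 131.0], [585.0, 138.0]]
cap bottom corner at z0 [569. 230.]
jar 0 1280
lens 110 1296
brush 261 2340
lens dark centroid old/new scene & side
478 15.28 16.12
498 15.09 16.0
159 16.6 20.11
167 17.47 20.96
brush 609 14.89 20.22
brush 578 15.31 20.4
brush 323 18.5 10.73
brush 307 18.21 10.64
```

```bash
python3 -c "
from rig import *
print(job_done())"
```

```text
the job is handed in; nothing more can be done
None
```

The blank cell is in the well, fully down on the hard seat, and the job was handed in at about 20 s. The gripper is open and clear above it.

**What I did**
- **Grasp:** my first grasp closed above the bar because the finger ends sat about 25 mm higher than the reported tool point. The cell did not move. I went 20 mm lower and gripped it at 0.144 opening, which fits the bar.
- **Turn:** I turned the cell about 17° to match the reader, so its clear faces look at the lamp and the eye.
- **Lowering:** I eased it down in steps of 2 mm or less. The ball showed as a steady 4 to 5 N. Two to three millimetres above the stop the force rose slightly, as the pad should. The hard stop came at a reported tool height of 0.0683 m.
- **Pressing:** I raised the force gradually to about 18 N at the wrist, then relaxed and let go. With about 5.5 N of that taken by the ball and pad, I estimate about 12 N on the seat.

**Last checks**
- **Cell height:** the bar top in the side view matches a height of 0.113 m, so the foot is at about 0.015 m. That is about 55 mm below the mouth, agrees with the height felt by the arm, and shows no rise on release.
- **Bystanders:** the jar's pixels did not change. Some lens and brush pixels did, which I put down to the arm's shadow, since both stayed within about 1 pixel of where they were.

**What disagreed**
- **Sideways force:** it reached about 8 N while pressing, so wall friction may have taken some of the push. The true seat force could be nearer 10 N.
- **Ball contact:** it was felt about 9 mm lower than the geometry predicted. I did not resolve this.
- **Wrist camera:** it measured sizes 3 to 6% small.

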